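Find the offcut compartment with room

TASK

Three of the four compartments of the red offcut box are full, so their steel flaps will not give. Press on the long arms of the flaps, without forcing them, to find the one that rocks, and push that flap down into the box until it stands open at a steep angle, at least 45 degrees. Push only, pick nothing up, and leave the can, the mug and the wrench where they are.

Things in the scene. Friction and masses are not known exactly. Their poses are not given: they have to be found in the camera images.
- box: Red sheet-metal offcut box fixed to the bench, 130 (x) by 356 (y) by 100 mm high, with four compartments in a row along its y, each 80 mm wide, 114 mm long and 95 mm deep inside. Origin at the centre of its underside; x points across the box to the side away from the robot, y along the row, z up. Four flaps, level with its rim, are its lid.
- flap_1_pivot (a point): Flap 1 of 4 identical steel see-saw plates 110 x 74 x 5 mm (at the +y end of the row). Point on its top face, mid-width, above the pivot (2.5 mm below, along y, shown by a dark bar). Long arm: 80 mm along the point's -x, robot's side, two rivets near its end; short arm: 30 mm along +x. Frame turns with the flap; closed: z up, x and y as the box's.
- flap_1 (a joint): Tilt of flap 1 in rad: 0 closed and level, positive as the long arm goes down into the box; range -0.08 to 1.2. Pivot friction 0.22 N m (about 4 N pressed 60 mm from the pivot); it stays where it is left. Over a full compartment the offcuts stop it within about 2 mm (0.05 rad); over the empty one it tips freely.
- flap_2_pivot (a point): Flap 2 of 4 identical steel see-saw plates 110 x 74 x 5 mm (86 mm along -y from flap 1). Point on its top face, mid-width, above the pivot (2.5 mm below, along y, shown by a dark bar). Long arm: 80 mm along the point's -x, robot's side, two rivets near its end; short arm: 30 mm along +x. Frame turns with the flap; closed: z up, x and y as the box's.
- flap_2 (a joint): Tilt of flap 2 in rad: 0 closed and level, positive as the long arm goes down into the box; range -0.08 to 1.2. Pivot friction 0.22 N m (about 4 N pressed 60 mm from the pivot); it stays where it is left. Over a full compartment the offcuts stop it within about 2 mm (0.05 rad); over the empty one it tips freely.
- flap_3_pivot (a point): Flap 3 of 4 identical steel see-saw plates 110 x 74 x 5 mm (172 mm along -y from flap 1). Point on its top face, mid-width, above the pivot (2.5 mm below, along y, shown by a dark bar). Long arm: 80 mm along the point's -x, robot's side, two rivets near its end; short arm: 30 mm along +x. Frame turns with the flap; closed: z up, x and y as the box's.
- flap_3 (a joint): Tilt of flap 3 in rad: 0 closed and level, positive as the long arm goes down into the box; range -0.08 to 1.2. Pivot friction 0.22 N m (about 4 N pressed 60 mm from the pivot); it stays where it is left. Over a full compartment the offcuts stop it within about 2 mm (0.05 rad); over the empty one it tips freely.
- flap_4_pivot (a point): Flap 4 of 4 identical steel see-saw plates 110 x 74 x 5 mm (258 mm along -y from flap 1). Point on its top face, mid-width, above the pivot (2.5 mm below, along y, shown by a dark bar). Long arm: 80 mm along the point's -x, robot's side, two rivets near its end; short arm: 30 mm along +x. Frame turns with the flap; closed: z up, x and y as the box's.
- flap_4 (a joint): Tilt of flap 4 in rad: 0 closed and level, positive as the long arm goes down into the box; range -0.08 to 1.2. Pivot friction 0.22 N m (about 4 N pressed 60 mm from the pivot); it stays where it is left. Over a full compartment the offcuts stop it within about 2 mm (0.05 rad); over the empty one it tips freely.
- can_mid (a point): Grey spray can standing near one end of the box, 66 mm diameter, 150 mm high; the point is at its centre, half-way up.
- mug_mid (a point): White mug standing near the opposite end of the box from the can, 80 mm diameter at the rim, 90 mm high, handle on its y side; the point is on its axis, half-way up.
- wrench: Steel wrench lying on the bench on the robot's side of the box, 180 mm long along its x, about 10 mm thick; origin at the middle of its underside.

How it is judged:
By the outcome, as a careful person would: the job done as asked, in the order asked, and still so for the second after the job is handed in, with the robot touching nothing.
It also fails if it takes over 48 s, if anything falls off the work surface, if the arm or the gripper's body presses on something with over 40 N, if the wrist force passes 120 N, or if a joint passes its speed limit or range.

ROBOT

A 6-joint arm with a two-finger parallel gripper is mounted at the origin on the work surface. World frame = base frame: x ahead of the robot, y to its left, z up, the work surface at z = 0. Lengths are in mm, angles in rad, forces in N, time in s.
With the tool pointing down it reaches from about 325 to 775 mm from the base axis. Payload 5.5 kg.
Tool frame: the origin (TCP) lies at the very end of the fingers, on their centre line; the grasp point (between the pads) lies 19 mm behind it; z points along the fingers, y is the direction in which the jaws open and shut (so a half turn about z gives the same grasp; the last joint's range is limited). The gripper opens to 88 mm and grips with 3 to 60 N. Pads are 20 mm wide; open, the fingers measure 115 mm over their backs; the gripper's body (75 mm by 178 mm) begins 61 mm behind the grasp point.
Start: joints at [-1.312, 0.091, 1.231, -0, 1.82, -0.057], TCP at [186.346, -570.343, 222.631] pointing down, gripper open.
Joint ranges: [-2.87, 2.87], [-0.86, 2.18], [0.17, 2.46], [-1.51, 4.65], [0.06, 2.69], [-2.65, 2.65]. Speed limits (rad/s): [2.57, 2.57, 3.01, 3.14, 3.14, 3.14].

INTERFACE

Orientations are given as a unit quaternion [w, x, y, z].
In Python, from workcell import ctrl gives the robot as it stands. The module is installed in compiled form; this text tells all that it offers.
- The arm moves only by the shell command python3 -m inch 'ROWS' [OPENING] [FORCE]. ROWS is JSON, a list of rows, each a list of 6 numbers: the shift along the tool's x, y, z in cm, then the turn, a rotation vector about the tool's x, y, z in rad. A call has 1 to 8 rows; each row is the pose to reach, as a shift and turn from the pose measured when the call began, along the tool's axes at that moment; what a row does not reach only later rows make up. A row lasts 1/8 s, in which the tool goes at most 62.5 mm and 10.7 degrees, less where a joint would pass 70% of its speed; a pose out of reach is approached as far as the arm can. A call with a gripper value outside its range is refused whole. OPENING is the finger opening in cm, from 0 to 8.78, set as the call begins (- or left out, the last holds). The fingers move at their own pace and stop on an object; FORCE is the grip in N (left out, the last holds). Time passes only in rows, so rows that repeat a pose let the fingers close. It gives the time, the measured TCP pose, the force and the opening at its end, in the units of the state.
- ctrl.observe(): the state, without advancing time (a new reading comes with each control period).
- ctrl.capture(name): name is "scene" or "side" or "wrist"; returns a dict with "img" (400x640x3 uint8, red, green, blue), "camera_matrix" (3x3 intrinsics, pixels), "R" (3x3) and "t" (3): a world point X has camera coordinates R X + t. Camera axes: x right, y down, z forward; pixel columns grow to the right and rows downward; lengths in mm; the calibration is good to about 2 mm. A picture is of the moment at which its call begins. There is no depth.
- ctrl.finish_job(): hands the job in, once; it reports no verdict.
The state is a dict: "clock": time; "q": joint angles; "qd": joint speeds; "tau": joint torques, N m; "position": TCP position; "tcp_rot": TCP orientation; "force": force on the tool from outside, world axes, zero at the start; "moment": the same for the moment, N m; "width": finger opening in mm.
Only numpy, scipy, OpenCV 4.12 (cv2) and the standard library are available. Lean on these libraries where they do the work, as an engineer would, in place of code of your own. Each camera call takes 0.05 s, during which the arm holds its last target. There are 200 camera calls.

## Working session

There is one attempt and no reset: what is moved stays moved. The work goes in short steps, Python scripts to look and compute and a shell command to move; the robot and the scene stay as the last step left them, time stands still between calls to the robot, and variables do not carry over. Pictures are saved under pics/ and viewed, about 8 in all and at most 12, crops included, and the job is handed in when it is done.

```bash
mkdir -p pics; cat > h.py <<'E'
import numpy as np, cv2
from workcell import ctrl
def snap(cam,name):
    c=ctrl.capture(cam); cv2.imwrite(f'pics/{name}.png',c['img'][:,:,::-1]); np.savez(f'pics/{name}.npz',K=c['camera_matrix'],R=c['R'],t=c['t']); return c
def ray(name,uv,z):
    d=np.load(f'pics/{name}.npz'); K,R,t=d['K'],d['R'],d['t'].ravel()
    C=-R.T@t; v=R.T@np.linalg.inv(K)@np.array([uv[0],uv[1],1.]); return C+v*(z-C[2])/v[2]
def proj(name,X):
    d=np.load(f'pics/{name}.npz'); p=d['K']@(d['R']@np.array(X,float)+d['t'].ravel()); return p[:2]/p[2]
E
python3 - <<'E'
from h import *
for c in('scene','side'): snap(c,c+'0')
s=ctrl.observe(); print({k:np.round(v,3) for k,v in s.items()})
for c in('scene0','side0'):
    d=np.load(f'pics/{c}.npz'); print(c,-d['R'].T@d['t'].ravel())
E
```

```text
{'clock': np.float64(0.1), 'q': array([-1.312,  0.092,  1.232, -0.   ,  1.82 , -0.057]), 'qd': array([ 0.   , -0.002, -0.003, -0.   , -0.   ,  0.   ]), 'tau': array([ 2.0000e-03, -4.4785e+01, -4.0757e+01,  7.0000e-02,  2.8000e-02,
       -0.0000e+00]), 'position': array([ 186.28 , -570.078,  221.643]), 'tcp_rot': array([-0.001,  0.988,  0.157, -0.   ]), 'force': array([-0.455, -0.722, -0.125]), 'moment': array([ 0.016, -0.044,  0.056]), 'width': np.float64(87.737)}
scene0 [1386.81233398  493.90023332  731.133689  ]
side0 [353.7797251  572.59750205 807.38166626]
```

View pics/scene0.png

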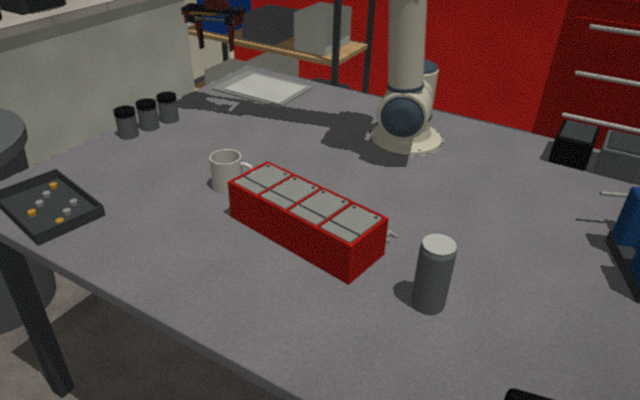

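View pics/side0.png

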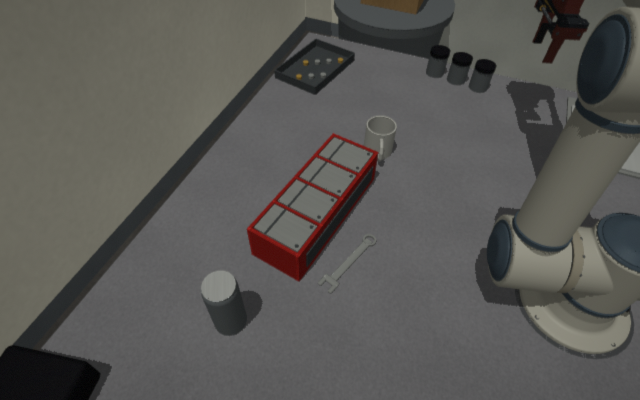

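The views show the box: in the scene view at (230–385, 165–275), in the side view at (250–380, 135–275). The can is by its +y end, the mug by its -y end, and the wrench lies on the robot side. Next I'll enlarge the box for its corners.

```bash
python3 - <<'E'
from h import *
i=cv2.imread('pics/side0.png')[125:285,240:400]; j=cv2.imread('pics/scene0.png')[150:290,220:400]
cv2.imwrite('pics/c1.png',cv2.resize(i,None,fx=3.7,fy=3.7,interpolation=cv2.INTER_CUBIC))
E
```

```text
(no output)
```

View pics/c1.png

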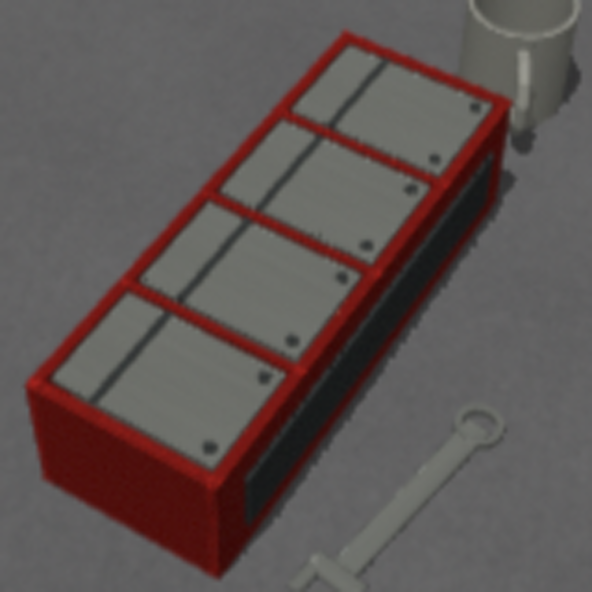

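The crop shows the rim corners at about (28,383), (215,484), (508,103) and (345,33), with rivets at (264,377)/(209,447), (342,277)/(292,341), (411,188)/(367,245) and (475,106)/(435,158).

```bash
python3 - <<'E'
from h import *
from scipy.optimize import least_squares
f=lambda p:((p[0]+.5)/3.7-.5+240,(p[1]+.5)/3.7-.5+125)
P=np.array([ray('side0',f(p),100)[:2] for p in [(28,383),(215,484),(508,103),(345,33)]])
M=np.array([[65,178],[-65,178],[-65,-178],[65,-178]])
def T(x,m): c,s=np.cos(x[2]),np.sin(x[2]); return m@np.array([[c,-s],[s,c]]).T+x[:2]
r=least_squares(lambda x:(T(x,M)-P).ravel(),[500,0,0])
print(P.round(1),r.x,r.fun.round(1))
for n,(a,b) in enumerate([((264,377),(209,447)),((342,277),(292,341)),((411,188),(367,245)),((475,106),(435,158))]):
    print('rivets',n+1,(ray('side0',f(a),100)[:2]).round(1),(ray('side0',f(b),100)[:2]).round(1))
# pivot: flap 110 long centred in box -> long end at -55,... pivot at +25 ; press 65 mm out at -40
x=r.x
for k in range(4): print(k+1,'pivot',T(x,np.array([[25,129-86*k]])).round(1),'press',T(x,np.array([[-40,129-86*k]])).round(1))
# check with scene
for m in M: print(proj('scene0',[*T(x,m[None])[0],100]).round(1))
g=lambda u,v:ray('side0',f((u,v)),5)[:2].round(1)
print('wrench',g(480,425),g(310,585)); print('can',ray('side0',(220,284),150)); print('mug',ray('side0',(381,127),90))
from scipy.spatial.transform import Rotation as Ro
q=ctrl.observe()['tcp_rot']; print(Ro.from_quat([q[1],q[2],q[3],q[0]]).as_matrix().round(3))
E
```

```text
[[ 674.5  158.4]
 [ 550.2  177.5]
 [ 493.3 -166.1]
 [ 617.2 -187.8]] [ 5.83801278e+02 -4.50238949e+00 -1.63802896e-01] [ 2.5  2.2 -1.5  4.3 -2.7 -3.5  1.7 -3. ]
rivets 1 [553.8 102.1] [562.9 157.2]
rivets 2 [539.9  16.2] [549.   72.2]
rivets 3 [526.4 -68.5] [535.1 -13.4]
rivets 4 [ 512.5 -154.7] [521.2 -99.2]
1 pivot [[629.5 118.7]] press [[565.4 129.3]]
2 pivot [[615.5  33.8]] press [[551.3  44.4]]
3 pivot [[601.5 -51. ]] press [[537.3 -40.4]]
4 pivot [[ 587.4 -135.9]] press [[ 523.3 -125.3]]
[350.5 247.5]
[388.5 218.1]
[266.6 160.9]
[226.5 181.7]
wrench [441.4  19.6] [497.6 165.1]
can [637.44623059 312.13753257 150.        ]
mug [ 514.21484425 -272.70811821   90.        ]
[[ 0.951  0.311 -0.   ]
 [ 0.311 -0.951  0.002]
 [ 0.    -0.002 -1.   ]]
```

Box fit: centre (584, -5), yaw -0.163, consistent with the rivets to about 3 mm. I'll close the fingers, square the tool to the box and go above flap 4.

```bash
python3 -m inch '[[46.5,-31.5,0,0,0,0.479],[46.5,-31.5,0,0,0,0.479],[46.5,-31.5,0,0,0,0.479],[46.5,-31.5,0,0,0,0.479],[46.5,-31.5,0,0,0,0.479],[46.5,-31.5,0,0,0,0.479],[46.5,-31.5,0,0,0,0.479],[46.5,-31.5,0,0,0,0.479]]' 0 20
python3 -m inch '[[0,0,0,0,0,0]]'
```

```text
clock: 1.1
position: [491.9, -175.2, 221.9]
tcp_rot: [-0.001, 0.997, -0.082, -0.0]
force: [-0.1, -0.8, 0.2]
width: 10.9
clock: 1.23
position: [493.4, -171.7, 221.1]
tcp_rot: [-0.001, 0.997, -0.078, -0.001]
force: [-0.0, -1.0, 0.3]
width: 1.8
```

```bash
python3 -m inch '[[2.9,-5.0,4,0,0,0],[2.9,-5.0,9,0,0,0],[2.9,-5.0,9,0,0,0],[2.9,-5.0,9,0,0,0],[2.9,-5.0,9,0,0,0]]'
python3 - <<'E'
from h import *
c=snap('wrist','w1'); a=c['img'][:,:,::-1]
snap('side','s1'); b=cv2.imread('pics/side0.png')
b=cv2.imread('pics/s1.png')[90:300,220:420]
cv2.imwrite('pics/c2.png',np.hstack([cv2.resize(a,(480,300)),cv2.resize(b,(285,300))]))
s=ctrl.observe();print(s['position'],s['force'])
E
```

```text
clock: 1.85
position: [530.7, -128.0, 134.6]
tcp_rot: [-0.001, 0.997, -0.079, 0.001]
force: [-0.3, -0.0, 0.7]
width: 0.4
[ 530.4942854  -127.57700213  133.83878147] [-0.21852218  0.20148082 -0.41959034]
```

View pics/c2.png

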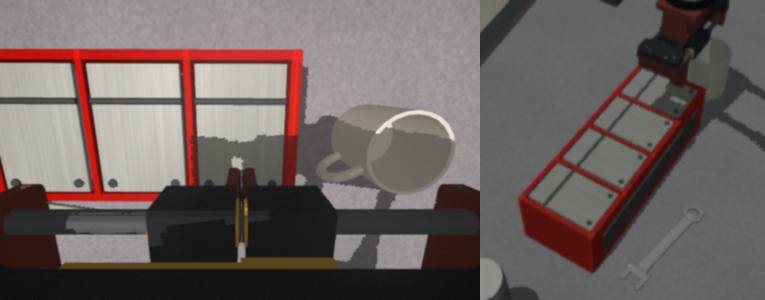

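The wrist view puts the fingertips at (240, 170), centred across flap 4, whose edges are at columns 193–290. The pose agrees, so I'll probe now.

```bash
python3 -m inch '[[0,0,1.5,0,0,0],[0,0,2.9,0,0,0],[0,0,3.0,0,0,0],[0,0,3.0,0,0,0]]'
python3 -m inch '[[0,0,0.2,0,0,0],[0,0,0.2,0,0,0]]'
python3 -m inch '[[0,0,0.2,0,0,0],[0,0,0.2,0,0,0]]'
```

```text
clock: 2.45
position: [530.3, -127.4, 103.4]
tcp_rot: [-0.001, 0.997, -0.079, 0.001]
force: [-0.5, -0.0, -0.2]
width: 0.5
clock: 2.7
position: [530.4, -127.4, 101.4]
tcp_rot: [-0.001, 0.997, -0.079, 0.001]
force: [-0.8, -0.5, -0.6]
width: 0.4
clock: 2.95
position: [530.6, -127.4, 99.8]
tcp_rot: [-0.001, 0.997, -0.079, 0.001]
force: [-0.6, -0.2, 1.7]
width: 0.5
```

```bash
python3 -m inch '[[0,0,0.15,0,0,0],[0,0,0.15,0,0,0]]'
python3 -m inch '[[0,0,0.15,0,0,0],[0,0,0.15,0,0,0]]'
python3 -m inch '[[0,0,0.15,0,0,0],[0,0,0.15,0,0,0]]'
```

```text
clock: 3.2
position: [530.6, -127.5, 98.9]
tcp_rot: [-0.001, 0.997, -0.079, 0.001]
force: [-1.1, 0.3, 4.7]
width: 0.9
clock: 3.45
position: [530.7, -127.5, 98.8]
tcp_rot: [-0.001, 0.997, -0.079, 0.002]
force: [-4.3, 1.0, 8.9]
width: 0.5
clock: 3.7
position: [530.7, -127.5, 98.8]
tcp_rot: [-0.001, 0.997, -0.079, 0.002]
force: [-4.7, 1.8, 10.0]
width: 0.4
```

Flap 4 stops dead at 98.8 mm under 10 N, so it is full. On to flap 3.

```bash
python3 -m inch '[[0,0,-2,0,0,0],[0,-4,-2,0,0,0],[0,-8.6,-2,0,0,0],[0,-8.6,-2,0,0,0],[0,-8.6,-0.3,0,0,0],[0,-8.6,-0.3,0,0,0],[0,-8.6,-0.3,0,0,0]]'
python3 -m inch '[[0,0,0.25,0,0,0],[0,0,0.25,0,0,0]]'
python3 -m inch '[[0,0,0.15,0,0,0],[0,0,0.15,0,0,0]]'
python3 -m inch '[[0,0,0.15,0,0,0],[0,0,0.15,0,0,0]]'
```

```text
clock: 4.58
position: [543.7, -43.4, 101.3]
tcp_rot: [-0.001, 0.997, -0.08, 0.001]
force: [-0.2, -0.5, -0.2]
width: 0.6
clock: 4.82
position: [543.7, -43.8, 98.8]
tcp_rot: [-0.001, 0.997, -0.08, 0.001]
force: [-0.4, -0.2, 0.3]
width: 0.6
clock: 5.08
position: [543.7, -43.8, 97.7]
tcp_rot: [-0.001, 0.997, -0.08, 0.002]
force: [-2.0, -0.1, 3.7]
width: 0.2
clock: 5.32
position: [543.8, -43.8, 96.4]
tcp_rot: [-0.001, 0.997, -0.08, 0.002]
force: [-2.5, -0.1, 4.7]
width: 0.5
```

```bash
python3 -m inch '[[0,0,0.15,0,0,0],[0,0,0.15,0,0,0]]'
python3 -m inch '[[0,0,0.15,0,0,0],[0,0,0.15,0,0,0]]'
python3 -m inch '[[0,0,0.15,0,0,0],[0,0,0.15,0,0,0]]'
```

```text
clock: 5.58
position: [543.8, -43.8, 94.8]
tcp_rot: [-0.001, 0.997, -0.08, 0.002]
force: [-0.9, 0.4, 3.4]
width: 0.5
clock: 5.82
position: [543.9, -43.8, 93.1]
tcp_rot: [-0.0, 0.997, -0.08, 0.002]
force: [-0.2, -0.1, 1.7]
width: 0.2
clock: 6.08
position: [544.1, -43.8, 91.5]
tcp_rot: [-0.0, 0.997, -0.08, 0.002]
force: [-0.5, 0.2, 3.1]
width: 0.4
```

Flap 3 yields at about 3–4 N with continuing travel, 7 mm so far, so it is the empty one. I'll push it down and watch the force.

```bash
python3 -m inch '[[0,0,0.5,0,0,0],[0,0,1,0,0,0],[0,0,1.5,0,0,0],[0,0,1.5,0,0,0]]'
python3 -m inch '[[0.1,0,0.5,0,0,0],[0.2,0,1,0,0,0],[0.3,0,1.5,0,0,0],[0.3,0,1.5,0,0,0]]'
python3 -m inch '[[0.1,0,0.5,0,0,0],[0.2,0,1,0,0,0],[0.3,0,1.3,0,0,0],[0.3,0,1.3,0,0,0]]'
```

```text
clock: 6.58
position: [543.5, -43.7, 75.5]
tcp_rot: [-0.001, 0.997, -0.08, 0.001]
force: [0.2, 0.1, 1.2]
width: 0.2
clock: 7.08
position: [545.8, -44.1, 59.2]
tcp_rot: [-0.001, 0.997, -0.08, -0.0]
force: [-0.8, 0.4, 0.5]
width: 0.5
clock: 7.58
position: [548.3, -44.5, 45.5]
tcp_rot: [-0.001, 0.997, -0.08, -0.001]
force: [-0.9, -0.7, 0.4]
width: 0.7
```

```bash
python3 -m inch '[[0.4,0,0.3,0,0,0],[0.9,0,0.5,0,0,0],[0.9,0,0.5,0,0,0],[0.9,0,0.5,0,0,0]]'
python3 -m inch '[[0,0,-3,0,0,0],[0,0,-6,0,0,0],[0,0,-11,0,0,0],[0,0,-16,0,0,0],[0,0,-16,0,0,0],[0,0,-16,0,0,0]]'
python3 -m inch '[[-12,8,0,0,0,0],[-12,8,0,0,0,0],[-12,8,0,0,0,0],[-12,8,0,0,0,0],[-12,8,0,0,0,0],[-12,8,0,0,0,0]]'
python3 - <<'E'
from h import *
for c in('side','scene'): snap(c,c+'2')
a=cv2.imread('pics/side2.png')[110:290,240:400];b=cv2.imread('pics/scene2.png')[130:310,200:460]
cv2.imwrite('pics/c3.png',np.hstack([cv2.resize(a,(533,600),interpolation=2)[:, :],])); cv2.imwrite('pics/c4.png',cv2.resize(b,(780,540),interpolation=2))
E
```

```text
clock: 8.07
position: [557.2, -45.9, 40.0]
tcp_rot: [-0.001, 0.997, -0.08, -0.001]
force: [-0.5, 0.4, -1.0]
width: 0.4
clock: 8.82
position: [557.6, -46.2, 199.4]
tcp_rot: [-0.001, 0.997, -0.08, -0.001]
force: [0.1, 0.4, -0.3]
width: 0.7
clock: 9.57
position: [426.9, -105.7, 198.7]
tcp_rot: [-0.001, 0.997, -0.079, -0.002]
force: [-0.1, 0.1, -0.3]
width: 0.6
```

View pics/c3.png

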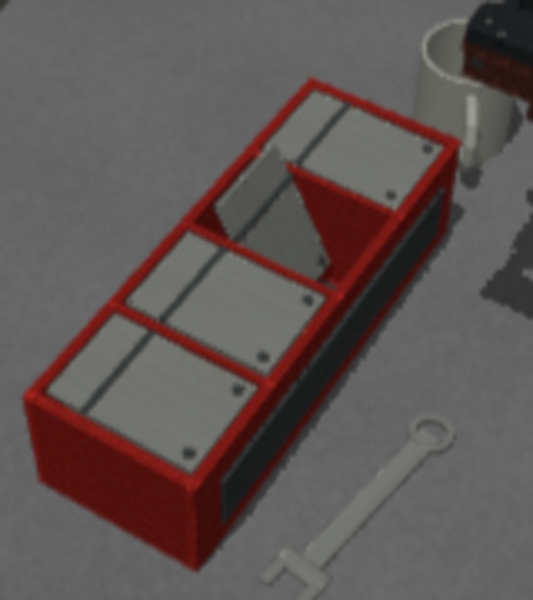

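View pics/c4.png

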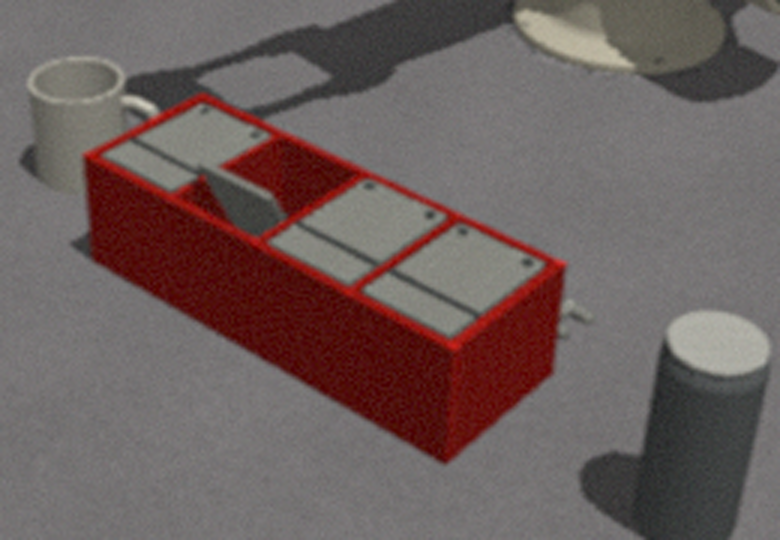

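Flap 3 stands open: its short-arm end is raised at (217–275, 147–207) in the side crop, and its rivet is visible at (322,262). I'll fit the tilt from those points.

```bash
python3 - <<'E'
from h import *
c,s=np.cos(-.163),np.sin(-.163)
def W(x,y,z): return [583.8+c*x-s*y,-4.5+s*x+c*y,z]
for a in (0,30,45,50,55,60,65,68):
    t=np.radians(a); o=[]
    for d,y in((30,-37),(30,37),(-71,-28)):   # top-face points, pivot 2.5 below
        x=25+d*np.cos(t)+2.5*np.sin(t); z=97.5+d*np.sin(t)+2.5*np.cos(t)
        p=proj('side2',W(x,-43+y,z)); o.append(((p-[240,110])*3.333).round(0))
    print(a,*o)
    print('   scene',*[((proj('scene2',W(25+30*np.cos(t),-43+y,97.5+30*np.sin(t)))-[200,130])*3).round(0) for y in(-37,37)])
E
```

```text
0 [252. 156.] [195. 220.] [368. 219.]
   scene [179. 200.] [253. 239.]
30 [255. 143.] [198. 207.] [351. 247.]
   scene [182. 181.] [257. 219.]
45 [260. 140.] [203. 203.] [335. 255.]
   scene [187. 171.] [261. 209.]
50 [263. 139.] [205. 203.] [330. 256.]
   scene [189. 168.] [263. 206.]
55 [265. 138.] [208. 202.] [323. 257.]
   scene [190. 165.] [265. 203.]
60 [267. 138.] [210. 202.] [317. 257.]
   scene [193. 162.] [267. 200.]
65 [270. 138.] [213. 203.] [310. 257.]
   scene [195. 159.] [269. 197.]
68 [272. 139.] [215. 203.] [306. 256.]
   scene [196. 158.] [271. 195.]
```

```bash
python3 -m inch '[[0,0,0,0,0,0],[0,0,0,0,0,0]]'; python3 -c "
from h import *
a=cv2.imread('pics/side0.png').astype(int);b=snap('side','side3')['img'][:,:,::-1].astype(int)
for n,(u,v,w,h) in dict(can=(195,262,60,80),wrench=(315,230,65,65)).items(): print(n,abs(a-b)[v:v+h,u:u+w].mean().round(2))
x=cv2.imread('pics/scene0.png').astype(int);y=cv2.imread('pics/scene2.png').astype(int);print('mug',abs(x-y)[148:192,207:240].mean().round(2))
print(ctrl.observe()['clock'],ctrl.finish_job())"
```

```text
clock: 9.93
position: [427.0, -105.6, 198.9]
tcp_rot: [-0.001, 0.997, -0.079, -0.002]
force: [0.0, -0.7, -0.3]
width: 0.8
can 3.37
wrench 3.59
mug 3.25
the job is handed in; nothing more can be done
9.975 None
```

Flap 3 was the loose one. I pushed it down to about 60° open, backed the arm well clear and handed the job in at about 10 s.

- **Finding the flap:** I pressed flap 4 first and it stopped within about 1 mm at 10 N, so its compartment is full. Flap 3 kept moving at 3–4 N. I did not press flaps 1 and 2, since only one flap could be loose.
- **Angle:** the final pictures fit best near 60°. The finger geometry gives roughly 54–60°, above the required 45°. The predicted flap points sat up to about 9 pixels off in the enlarged crop (2–3 image pixels), so I judged the angle from their relative positions. The push force read near zero at the end of the stroke, so I relied on the pictures to confirm the flap was open.
- **Other objects:** the can, mug and wrench areas differ from the first pictures by about 3 grey levels. I took that as image noise, meaning they did not move. The highest force I read was about 11 N.

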